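# Size a grinder pestle in the ring gauge

### The arm

A 6-joint arm with a two-finger parallel gripper is mounted at the origin on the work surface. World frame = base frame: x ahead of the robot, y to its left, z up, the work surface at z = 0. Lengths are in m, angles in rad, forces in N, time in s.
With the tool pointing down it reaches from about 0.375 to 0.975 m from the base axis. Payload 3.8 kg.
Tool frame: the origin (TCP) lies where the fingers leave the gripper's body, on its centre line; the fingertips stand 73 mm ahead of it and the grasp point (between the pads) lies 54 mm ahead of it; z points along the fingers, y is the line along which they close (so a half turn about z gives the same grasp; the last joint's range is limited). The gripper opens to 85 mm and grips with 20 to 120 N. Pads are 22 mm wide; open, the fingers measure 114 mm over their backs; the gripper's body (76 mm by 85 mm) begins 54 mm behind the grasp point. The pads swing forward as they close: fully open they stand 13 mm farther back than shut.
Start: joints at [1.224, 0.264, 1.604, -0, 1.274, -0.037], TCP at [0.206, 0.643, 0.304] pointing down, gripper open.
Joint ranges: [-2.63, 2.63], [-0.94, 2.18], [0.31, 2.57], [-1.31, 4.45], [0, 2.66], [-2.55, 2.55]. Speed limits (rad/s): [2.57, 2.57, 3.14, 3.14, 3.14, 3.14].

### API

Orientations are given as a rotation vector (axis times angle).
In Python, from workcell import read_state, viewer, bot gives the robot as it stands.
- The arm moves only by the tool jog_arm, never from a script. Its argument "increments" is a list that holds one entry, the list of rows, each a list of 7 numbers: the shift along the tool's x, y, z in units of 30 mm (1.0 is 30 mm), then the turn, a rotation vector about the tool's x, y, z in units of 6 degrees (1.0 is 6 degrees), then the opening, from -1 (shut) to 1 (fully open). A call has exactly 5 rows; each row shifts and turns the commanded pose from where the row before left it, along the tool's axes as they then stand; what a row does not reach is not made up. A row lasts 1/12 s, in which the tool goes at most 41.7 mm and 7.16 degrees, less where a joint would pass 70% of its speed; a pose out of reach is approached as far as the arm can. A call is refused whole if a number of a shift passes 1 or a number of a turn 1, either way. A call with a gripper value outside its range is refused whole. The fingers move at their own pace and stop on an object; "force" is the grip in N (left out, the last holds). Time passes only in rows, so rows that do not move let the fingers close, or fill a call up. It gives the time, the measured TCP pose, the force, the opening and the grip force at its end, in the units of the state.
- read_state(): the state, without advancing time (a new reading comes with each control period).
- viewer.read_camera(name): name is "side" or "top"; returns (picture, depth): 384x512x3 uint8, blue, green, red; 384x512 float32, m along the optical axis (not along the pixel's ray), 0 where there is no reading.
- viewer.camera_params(name): a dict with "fx", "fy", "cx", "cy" (pixels), "k1" (the pictures are not rectified: a ray, as slopes to the right and down, at radius r is drawn at 1 + k1 r^2 times it, then the intrinsics apply), "R" (3x3) and "t" (3): a world point X has camera coordinates R X + t. Camera axes: x right, y down, z forward; pixel columns grow to the right and rows downward; lengths in m; the calibration is good to about 2 mm. A picture is of the moment at which its call begins. camera_params takes no time and is no camera call.
- bot.finish_job(): hands the job in; it is judged then, once.
The state is a dict: "time": time; "q": joint angles; "joint_vel": joint speeds; "joint_torque": joint torques, N m; "tool_pos": TCP position; "tcp_rot": TCP orientation; "wrist_force": force on the tool from outside, world axes, zero at the start; "torque": the same for the moment, N m; "width": opening from 0.0 (shut) to 1.0 (fully open); "grip_force": force on a finger pad.
Only numpy, scipy, OpenCV 4.12 (cv2) and the standard library are available. Lean on these libraries where they do the work, as an engineer would, in place of code of your own. Each camera call takes 0.05 s, during which the arm holds its last target. There are 200 camera calls.

### The job

Take the pestle that hangs in the green-taped slot of the rack and guide it gently, foot first, down through the rings of the ring gauge until a ring too small for it stops it; a pestle that only catches on a rim must be eased sideways and on. Never force it or let it drop; let go of it resting on the ring that stops it, and leave the other pestles and everything else where they are.

Things in the scene. Friction and masses are not known exactly. Their poses are not given: they have to be found in the camera images.
- head_a (a point): centre of the blue head of one of three look-alike tissue-grinder pestles. Head: square block 34 x 34 mm (sides along its x and y), 40 mm high, the place to grip, across two flats; below it a plain steel shank. z points up along the pestle. Loose, 0.1 to 0.2 kg, hangs by its head in a rack slot
- pestle_a: the pestle of head_a; origin at the centre of its flat foot (0.5 mm chamfer), 120 mm below the head's centre. Shank 100 mm long and 14.5, 20 or 25.5 mm across: one pestle of each size, which is which is not known beforehand
- head_b (a point): centre of the blue head of one of three look-alike tissue-grinder pestles. Head: square block 34 x 34 mm (sides along its x and y), 40 mm high, the place to grip, across two flats; below it a plain steel shank. z points up along the pestle. Loose, 0.1 to 0.2 kg, hangs by its head in a rack slot
- pestle_b: the pestle of head_b; origin at the centre of its flat foot (0.5 mm chamfer), 120 mm below the head's centre. Shank 100 mm long and 14.5, 20 or 25.5 mm across: one pestle of each size, which is which is not known beforehand
- head_c (a point): centre of the blue head of one of three look-alike tissue-grinder pestles. Head: square block 34 x 34 mm (sides along its x and y), 40 mm high, the place to grip, across two flats; below it a plain steel shank. z points up along the pestle. Loose, 0.1 to 0.2 kg, hangs by its head in a rack slot
- pestle_c: the pestle of head_c; origin at the centre of its flat foot (0.5 mm chamfer), 120 mm below the head's centre. Shank 100 mm long and 14.5, 20 or 25.5 mm across: one pestle of each size, which is which is not known beforehand
- gauge: fixed ring gauge: four brass rings one above another on arms from a grey back plate. Origin at table level on the rings' nominal axis, z up, back plate 62 mm towards -x and 112 mm high. Bores from the top down 28, 22.5, 17 and 12 mm; upper faces 105, 80, 55 and 30 mm above the table; rings 12 mm thick, walls 6 mm, square-edged
- top_ring (a point): nominal centre of the gauge's top ring, at its upper face. Every ring really sits 1.5 to 3 mm off the nominal axis, direction not known, so a pestle may catch on the rim of a ring that it fits; eased sideways by up to 4 mm under a light push it then drops in. In the tightest ring that it passes a shank has about 1.2 mm to spare all round
- gauge_foot (a point): point on the nominal axis at the upper face of the lowest ring, 30 mm above the table. A shank is stopped for good by the first ring narrower than itself: the second, third or fourth; its head's centre then is about 200, 175 or 150 mm above the table
- marked_slot (a point): centre of the slot framed in green tape, on the upper face (115 mm up) of the fixed white hanging rack. Axes are the rack's: the other two slots lie 80 and 160 mm towards -y. Plate 70 x 240 x 10 mm, slots 29 mm across; a pestle hangs with its head on the plate and its foot 15 mm above the table
- reagent: bystander: small closed jar, 44 mm across and 80 mm high, blue cap; origin at the centre of its underside
- tape_roll: bystander: green disc-shaped roll of tape, 56 mm across, 19 mm high; origin at the centre of its underside
- marker: bystander: red marker pen lying down, 120 mm long, 12 mm thick; origin under its middle
- tube_box: bystander: yellow closed box 75 x 75 x 45 mm; origin at the centre of its underside
- buffer: bystander: bottle with orange cap, 60 mm across, 110 mm high; origin at the centre of its underside
- beaker: bystander: clear beaker, 60 mm across, 70 mm high; origin at the centre of its underside
Mind the look-alikes: they are no part of the job. What is shaped like the pestle_c but pink or red is not meant.

How it is judged:
On the way, in this order (a step that is already met when the one before it is completed fails the run):
1. a pestle is lifted clear of the rack (height (world z) of any of head_a, head_b, head_c above 0.225 m), for 0.1 s.
2. its foot is through the top ring (((horizontal distance between head_a and gauge below 0.012 m and z of head_a in the frame of gauge below 0.212 m) or (horizontal distance between head_b and gauge below 0.012 m and z of head_b in the frame of gauge below 0.212 m) or (horizontal distance between head_c and gauge below 0.012 m and z of head_c in the frame of gauge below 0.212 m))), for 0.1 s.
At the end, for the whole second after the job is handed in: The pestle from the taped slot rests in the gauge on the first ring narrower than its shank (head height within 5 mm of that ring's stop, head within 30 mm of the nominal axis, tilt under 0.3 rad, a slight lean is fine), let go and at rest; the other two hang within 20 mm of where they were (((horizontal distance between head_a and gauge below 0.03 m and z of head_a in the frame of gauge between 0.195 and 0.205 m and angle between head_a's own z axis and vertical below 0.3 rad and linear speed of pestle_a below 0.02 m/s and contact force between pestle_a and the fingers below 0.1 N and distance of each of head_b, head_c from where it was at the start of the episode below 0.02 m and horizontal distance between each of head_b, head_c and marked_slot above 0.04 m and angle between each of head_b, head_c's own z axis and vertical below 0.2 rad) or (horizontal distance between head_b and gauge below 0.03 m and z of head_b in the frame of gauge between 0.17 and 0.18 m and angle between head_b's own z axis and vertical below 0.3 rad and linear speed of pestle_b below 0.02 m/s and contact force between pestle_b and the fingers below 0.1 N and distance of each of head_a, head_c from where it was at the start of the episode below 0.02 m and horizontal distance between each of head_a, head_c and marked_slot above 0.04 m and angle between each of head_a, head_c's own z axis and vertical below 0.2 rad) or (horizontal distance between head_c and gauge below 0.03 m and z of head_c in the frame of gauge between 0.145 and 0.155 m and angle between head_c's own z axis and vertical below 0.3 rad and linear speed of pestle_c below 0.02 m/s and contact force between pestle_c and the fingers below 0.1 N and distance of each of head_a, head_b from where it was at the start of the episode below 0.02 m and horizontal distance between each of head_a, head_b and marked_slot above 0.04 m and angle between each of head_a, head_b's own z axis and vertical below 0.2 rad))); the robot touches nothing.
It fails at once if the gauge is pushed with more than 40 N by a pestle (contact force between any of pestle_a, pestle_b, pestle_c and gauge above 40 N).
It fails at once if a pestle drops (faster than 0.35 m/s) inside the gauge ((horizontal distance between head_a and gauge below 0.012 m and z of head_a in the frame of gauge below 0.232 m and linear speed of pestle_a above 0.35 m/s) or (horizontal distance between head_b and gauge below 0.012 m and z of head_b in the frame of gauge below 0.232 m and linear speed of pestle_b above 0.35 m/s) or (horizontal distance between head_c and gauge below 0.012 m and z of head_c in the frame of gauge below 0.232 m and linear speed of pestle_c above 0.35 m/s)).
It fails at once if a bystander is moved by more than 30 mm (distance of any of reagent, tape_roll, marker, tube_box, buffer, beaker from where it was at the start of the episode above 0.03 m).
It also fails if it takes over 72 s, if anything falls off the work surface, if the arm or the gripper's body presses on something with over 40 N, if the wrist force passes 120 N, or if a joint passes its speed limit or range.

## Working session

There is one attempt and no reset: what is moved stays moved. The work goes in short steps, Python scripts to look and compute and a tool call to move; the robot and the scene stay as the last step left them, time stands still between calls to the robot, and variables do not carry over. Pictures are saved under pics/ and viewed, at most 10 in all, crops included, and the job is handed in when it is done.

Besides the shell and the picture viewer there is one more tool, called after "Call:" as name(argument=value, ...), one argument or row to a line, values as JSON. jog_arm: Moves the arm, as the interface text tells. Its arguments: {"type":"object","properties":{"increments":{"type":"array","items":{"type":"array","items":{"type":"array","items":{"type":"number"}}}},"force":{"type":"number"}},"required":["increments"]}

```bash
mkdir -p pics
cat > h.py <<'E'
import numpy as np, cv2
from workcell import read_state, viewer, bot
def ray(name,u,v):
    p=viewer.camera_params(name); K=np.array([[p['fx'],0,p['cx']],[0,p['fy'],p['cy']],[0,0,1.]])
    d=cv2.undistortPoints(np.array([[[u,v]]],float),K,np.array([p['k1'],0,0,0.]))[0,0]
    R=np.array(p['R']);t=np.array(p['t']);return -R.T@t, R.T@np.array([d[0],d[1],1])
def onplane(name,u,v,z):
    o,d=ray(name,u,v);return o+d*(z-o[2])/d[2]
def pt(name,u,v,dep):
    o,d=ray(name,u,v);return o+d*dep
E
python3 - <<'E'
from h import *
for n in('top','side'):
    im,d=viewer.read_camera(n);cv2.imwrite(f'pics/{n}0.png',im);np.save(f'{n}0.npy',d)
    p=viewer.camera_params(n);print(n,p['fx'],p['k1'],-np.array(p['R']).T@p['t'],np.array(p['R'])[2])
print(read_state())
E
```

```text
top 405.09410521760805 0.0027965713279787174 [ 0.47643671 -0.01463494  1.09031062] [ 0.09414894  0.00254628 -0.99555487]
side 466.377886931032 -0.18531534044662692 [-5.36378382e-04 -5.70843140e-01  7.68042979e-01] [ 0.55695533  0.52353425 -0.64475782]
{'time': 0.1, 'q': array([ 1.22409760e+00,  2.64691406e-01,  1.60526404e+00,  2.77179025e-05,
        1.27369771e+00, -3.68846547e-02]), 'joint_vel': array([-0.00185537, -0.00038306, -0.0041099 ,  0.00033834, -0.00068348,
        0.00082669]), 'joint_torque': array([ 1.05165174e-03, -5.16713870e+01, -3.68588340e+01,  1.09856505e-04,
        6.41944993e-03,  1.76477141e-05]), 'tool_pos': array([0.2056024 , 0.64237668, 0.30266284]), 'tcp_rot': array([-0.48465861, -3.10355752,  0.00316894]), 'wrist_force': array([-0.29491221, -0.42169013,  0.46202781]), 'torque': array([-0.01174284,  0.0131087 ,  0.02353782]), 'grip_force': 0.0, 'width': 0.9970914609188125}
```

View pics/top0.png

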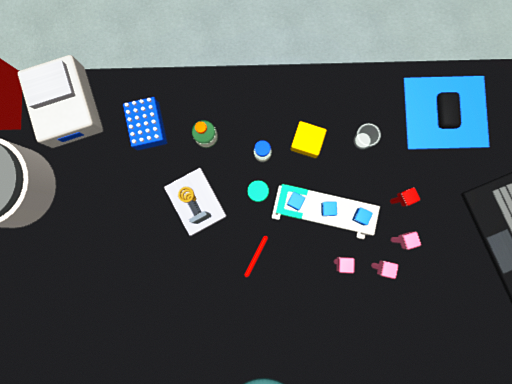

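View pics/side0.png

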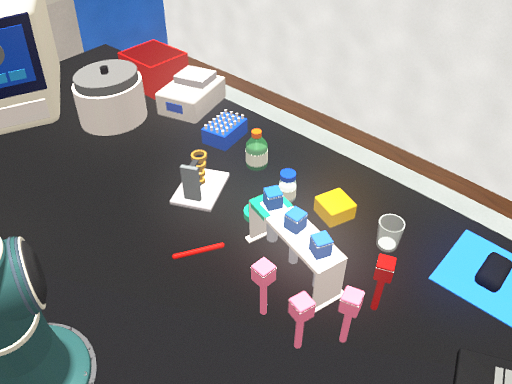

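The top view shows the gauge rings at about (187,195) with the back plate at (200,217), and the rack heads at (296,201), which is the taped slot, (329,208) and (362,216). The side view shows the same layout, with the gauge rings at (199,165) and the taped head at (272,197).

```bash
cat > m.py <<'E'
from h import *
def cloud(n,d):
    p=viewer.camera_params(n); K=np.array([[p['fx'],0,p['cx']],[0,p['fy'],p['cy']],[0,0,1.]])
    v,u=np.mgrid[:384,:512]; uv=np.stack([u,v],-1).reshape(-1,1,2).astype(float)
    s=cv2.undistortPoints(uv,K,np.array([p['k1'],0,0,0.]))[:,0]
    c=np.c_[s,np.ones(len(s))]*d.reshape(-1,1)
    return ((c-np.array(p['t']))@np.array(p['R'])).reshape(384,512,3)
def rect(q):
    r=cv2.minAreaRect((q*1000).astype(np.float32));return [np.round(x,1) for x in r]
E
python3 - <<'E'
from m import *
for n,box in(('top',dict(g=(165,225,165,240),r=(270,385,180,240))),('side',dict(g=(165,235,140,210),r=(240,350,180,310)))):
    im=cv2.imread(f'pics/{n}0.png');P=cloud(n,np.load(f'{n}0.npy'));hsv=cv2.cvtColor(im,cv2.COLOR_BGR2HSV)
    for k,(a,b,c,e) in box.items():
        p=P[c:e,a:b];h=hsv[c:e,a:b]
        if k=='r':
            m=((h[...,0]>95)&(h[...,0]<125)&(h[...,1]>80)).astype(np.uint8)
            N,L,S,C=cv2.connectedComponentsWithStats(m)
            for i in range(1,N):
                if S[i,4]<60: continue
                q=p[L==i]; z=np.median(np.sort(q[:,2])[-len(q)//3:]); t=q[abs(q[:,2]-z)<.006]
                print(n,'head',C[i]+[a,c],'z',z.round(4),'mean',t.mean(0).round(4),rect(t[:,:2]),len(t))
            w=p[(h[...,1]<40)&(h[...,2]>150)&(abs(p[...,2]-.115)<.006)]; w2=p[abs(p[...,2]-.115)<.006]
            print(n,'plate',rect(w2[:,:2]),w2[:,2].mean())
        else:
            br=p[(h[...,0]>12)&(h[...,0]<32)&(h[...,1]>110)]; t=br[br[:,2]>.098]
            print(n,'ring',len(br),br[:,2].max(),'top',t.mean(0).round(4),rect(t[:,:2]),len(t))
            gp=p[(h[...,1]<90)&(p[...,2]>.108)&(p[...,2]<.125)];print(n,'back',gp.mean(0).round(4),rect(gp[:,:2]),len(gp))
            base=p[(h[...,1]<40)&(h[...,2]>150)&(p[...,2]<.03)];print(n,'base',base[:,2].mean(),rect(base[:,:2]))
    s=cv2.resize(im[box['g'][2]:box['g'][3],box['g'][0]:box['g'][1]],None,fx=6,fy=6,interpolation=cv2.INTER_CUBIC)
    s2=cv2.resize(im[box['r'][2]:box['r'][3],box['r'][0]:box['r'][1]],None,fx=3,fy=3,interpolation=cv2.INTER_CUBIC)
    o=np.zeros((600,800,3),np.uint8);o[:s.shape[0],:s.shape[1]]=s
    o[:s2.shape[0],s.shape[1]:]=s2[:,:800-s.shape[1]]
    cv2.imwrite(f'pics/{n}_crop.png',o)
E
```

```text
top ring 187 1.0903106180692526 top [0.5763 0.1731 0.1142] [array([533.8,  87.9]), array([234.6,  36. ]), np.float64(63.6)] 95
top back [0.5224 0.1473 0.1116] [array([522.4, 147.8]), array([11.9, 43.3]), np.float64(27.4)] 84
top base 0.011071476203289701 [array([567.5, 172.6]), array([149.1, 112.8]), np.float64(27.5)]
top head [295.875    200.484375] z 0.1556 mean [ 0.5527 -0.0889  0.154 ] [array([552.4, -88.5]), array([31. , 33.7]), np.float64(61.9)] 184
top head [328.98076923 208.45673077] z 0.156 mean [ 0.5318 -0.165   0.1541] [array([ 531.9, -164.8]), array([32.8, 30.4]), np.float64(88.5)] 198
top head [362.0875 216.0125] z 0.1554 mean [ 0.513  -0.2424  0.1539] [array([ 513.2, -242.7]), array([34.1, 32.7]), np.float64(64.7)] 208
top plate [array([ 533.6, -165.6]), array([241.1,  71.6]), np.float64(76.0)] 0.11451321328875409Traceback (most recent call last):
  File "<stdin>", line 23, in <module>
ValueError: could not broadcast input array from shape (180,345,3) into shape (180,440,3)
```

Run:
```python
from m import *
for n,box in(('top',dict(g=(165,225,165,240),r=(270,385,180,240))),('side',dict(g=(165,235,140,210),r=(240,350,180,310)))):
    im=cv2.imread(f'pics/{n}0.png');P=cloud(n,np.load(f'{n}0.npy'));hsv=cv2.cvtColor(im,cv2.COLOR_BGR2HSV)
    for k,(a,b,c,e) in box.items():
        p=P[c:e,a:b];h=hsv[c:e,a:b]
        if k=='r':
            if n=='top': continue
            m=((h[...,0]>95)&(h[...,0]<125)&(h[...,1]>80)).astype(np.uint8)
            N,L,S,C=cv2.connectedComponentsWithStats(m)
            for i in range(1,N):
                if S[i,4]<60: continue
                q=p[L==i]; t=q[abs(q[:,2]-.155)<.004]
                if len(t)<20: continue
                print(n,'head',C[i]+[a,c],'mean',t.mean(0).round(4),rect(t[:,:2]),len(t))
        else:
            br=(h[...,0]>12)&(h[...,0]<32)&(h[...,1]>110)
            t=p[br&(abs(p[...,2]-.105)<.006)]
            r=cv2.fitEllipse((t[:,:2]*1000).astype(np.float32)) 
            print(n,'ring top',t.mean(0).round(4),rect(t[:,:2]),np.round(cv2.minEnclosingCircle((t[:,:2]*1000).astype(np.float32))[0],1),len(t))
            for z in(.08,.055,.03):
                t=p[br&(abs(p[...,2]-z)<.004)]
                if len(t)>5: print(' ring',z,t.mean(0).round(4),len(t))
            gp=p[(abs(p[...,2]-.112)<.004)&(h[...,1]<90)&~br];print(n,'back',gp.mean(0).round(4),rect(gp[:,:2]),len(gp))
            if len(gp)>3: pass
            base=p[(h[...,1]<40)&(h[...,2]>150)&(abs(p[...,2]-.011)<.006)];print(n,'base',base[:,2].mean(),rect(base[:,:2]))
    a,b,c,e=box['g']
    cv2.imwrite(f'pics/{n}_crop.png',cv2.resize(im[c:e,a:b],None,fx=8,fy=8,interpolation=cv2.INTER_CUBIC)[:600])
```

```text
top ring top [0.5777 0.1753 0.104 ] [array([578. , 177.2]), array([36.9, 34.8]), np.float64(89.2)] [578.2 177.1] 92
 ring 0.08 [0.5826 0.1846 0.0792] 31
 ring 0.055 [0.5777 0.1817 0.0543] 18
 ring 0.03 [0.5778 0.1829 0.0292] 10
top back [0.5224 0.1473 0.1116] [array([522.4, 147.8]), array([11.9, 43.3]), np.float64(27.4)] 84
top base 0.011238435639586786 [array([567.8, 171.9]), array([148.8, 110.5]), np.float64(27.4)]
side ring top [0.578  0.1756 0.1027] [array([578.3, 176.6]), array([37.5, 37.9]), np.float64(27.7)] [577.6 176.4] 86
 ring 0.08 [0.5778 0.1648 0.078 ] 21
 ring 0.055 [0.5768 0.1668 0.053 ] 15
 ring 0.03 [0.5764 0.1677 0.0283] 11
side back [0.5209 0.1446 0.1103] [array([521. , 145.2]), array([14.1, 43.5]), np.float64(27.6)] 64
side base 0.011337792446756725 [array([568. , 169.3]), array([152.6, 111.1]), np.float64(27.1)]
side head [272.36246787 197.15938303] mean [ 0.5506 -0.0915  0.1546] [array([552.2, -89.9]), array([34.5, 33. ]), np.float64(62.3)] 175
side head [295.88292683 213.7804878 ] mean [ 0.5316 -0.1699  0.1543] [array([ 533. , -169.2]), array([31.7, 34.9]), np.float64(89.3)] 193
side head [320.84796574 244.39400428] mean [ 0.5121 -0.2471  0.1544] [array([ 513.4, -245.3]), array([34.5, 32.8]), np.float64(63.9)] 234
```

View pics/top_crop.png

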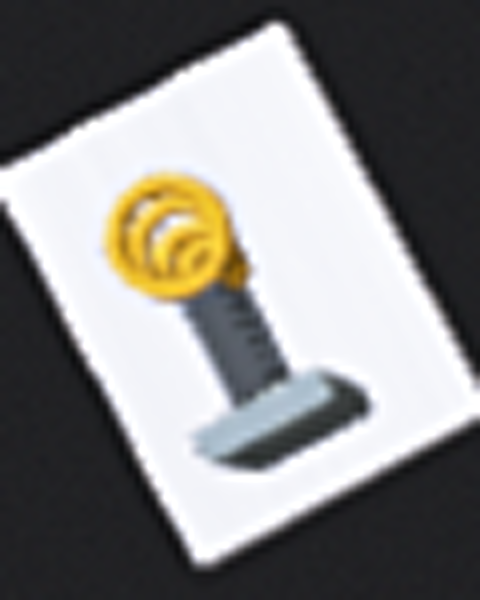

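View pics/side_crop.png

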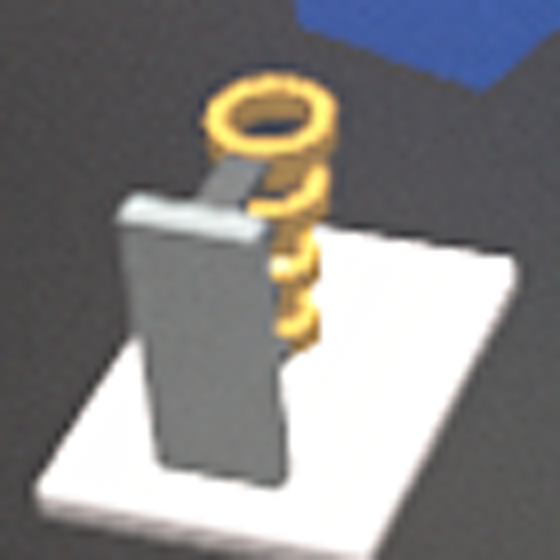

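Top crop: the top ring is centred near (168,237) in the crop. Lower rings are visible inside it with small offsets. Side crop: the rings are stacked behind the back plate, with the top ring at (270,115) in the crop.

Estimates so far: taped head at (0.5523, -0.0892) with yaw of about 62°, top ring at (0.578, 0.177). I'll turn the tool first.

Call:
jog_arm(
  increments=[
    [[0,0,0,0,0,1,1],[0,0,0,0,0,1,1],[0,0,0,0,0,1,1],[0,0,0,0,0,1,1],[0,0,0,0,0,1,1]],
  ],
  force=30,
)

```text
time: 0.52
tool_pos: [0.2057, 0.6425, 0.3031]
tcp_rot: [1.279, 2.869, -0.002]
wrist_force: [-0.6, -0.1, -0.1]
width: 1.0
grip_force: 0.0
```

Call:
jog_arm(
  increments=[
    [[0,0,0,0,0,1,1],[0,0,0,0,0,1,1],[0,0,0,0,0,1,1],[0,0,0,0,0,1,1],[0,0,0,0,0,1,1]],
  ],
)

```text
time: 0.93
tool_pos: [0.2057, 0.6425, 0.3031]
tcp_rot: [1.978, 2.44, -0.002]
wrist_force: [-0.3, 0.8, 0.1]
width: 0.995
grip_force: 0.0
```

Call:
jog_arm(
  increments=[
    [[0,0,0,0,0,1,1],[0,0,0,0,0,1,1],[0,0,0,0,0,1,1],[0,0,0,0,0,1,1],[0,0,0,0,0,1,1]],
  ],
)

```text
time: 1.35
tool_pos: [0.2057, 0.6425, 0.3031]
tcp_rot: [2.542, 1.845, -0.002]
wrist_force: [0.3, 0.1, 0.6]
width: 0.997
grip_force: 0.0
```

Call:
jog_arm(
  increments=[
    [[0,0,0,0,0,1,1],[0,0,0,0,0,0.68,1],[0,0,0,0,0,0,1],[0,0,0,0,0,0,1],[0,0,0,0,0,0,1]],
  ],
)

```text
time: 1.77
tool_pos: [0.2057, 0.6427, 0.3035]
tcp_rot: [2.689, 1.624, -0.001]
wrist_force: [-0.3, -0.3, 0.1]
width: 0.999
grip_force: 0.0
```

```bash
cat >> h.py <<'E'
from scipy.spatial.transform import Rotation as Ro
def togo(target,yaw_y=None):
    s=read_state();R=Ro.from_rotvec(s['tcp_rot']).as_matrix()
    print('t',round(s['time'],2),'tcp',s['tool_pos'].round(4),'yawy',np.degrees(np.arctan2(R[1,1],R[0,1])).round(2),'z',R[:,2].round(4),'q',s['q'].round(2),'F',s['wrist_force'].round(2),'w',round(s['width'],3),'g',round(s['grip_force'],1))
    print('units',(R.T@(np.array(target)-s['tool_pos'])/.03).round(3))
E
python3 -c "
from h import *
togo([.5523,-.0892,.303])"
```

```text
t 1.77 tcp [0.2057 0.6427 0.3035] yawy -27.72 z [-2.e-04 -7.e-04 -1.e+00] q [1.22 0.26 1.6  0.   1.27 1.71] F [-0.33 -0.28  0.11] w 0.999 g 0.0
units [-16.222  21.576   0.029]
```

Call:
jog_arm(
  increments=[
    [[-0.65,0.86,0,0,0,0,1],[-0.65,0.86,0,0,0,0,1],[-0.65,0.86,0,0,0,0,1],[-0.65,0.86,0,0,0,0,1],[-0.65,0.86,0,0,0,0,1]],
  ],
)

```text
time: 2.18
tool_pos: [0.2746, 0.4951, 0.3038]
tcp_rot: [2.689, 1.625, -0.0]
wrist_force: [0.6, -0.5, 0.6]
width: 0.999
grip_force: 0.0
```

Call:
jog_arm(
  increments=[
    [[-0.65,0.86,0,0,0,0,1],[-0.65,0.86,0,0,0,0,1],[-0.65,0.86,0,0,0,0,1],[-0.65,0.86,0,0,0,0,1],[-0.65,0.86,0,0,0,0,1]],
  ],
)

```text
time: 2.6
tool_pos: [0.3432, 0.3485, 0.304]
tcp_rot: [-2.689, -1.624, -0.001]
wrist_force: [0.2, 0.8, -0.3]
width: 1.001
grip_force: 0.0
```

Call:
jog_arm(
  increments=[
    [[-0.65,0.86,0,0,0,0,1],[-0.65,0.86,0,0,0,0,1],[-0.65,0.86,0,0,0,0,1],[-0.65,0.86,0,0,0,0,1],[-0.65,0.86,0,0,0,0,1]],
  ],
)

```text
time: 3.02
tool_pos: [0.4118, 0.202, 0.3041]
tcp_rot: [2.689, 1.624, 0.001]
wrist_force: [0.3, 0.8, -0.4]
width: 1.002
grip_force: 0.0
```

Call:
jog_arm(
  increments=[
    [[-0.65,0.86,0,0,0,0,1],[-0.65,0.86,0,0,0,0,1],[-0.65,0.86,0,0,0,0,1],[-0.65,0.86,0,0,0,0,1],[-0.65,0.86,0,0,0,0,1]],
  ],
)

```text
time: 3.43
tool_pos: [0.4804, 0.0555, 0.3041]
tcp_rot: [2.689, 1.624, 0.001]
wrist_force: [0.0, 0.7, 0.5]
width: 1.0
grip_force: 0.0
```

```bash
python3 -c "
from h import *
togo([.5523,-.0892,.196])"
```

```text
t 3.43 tcp [0.4804 0.0555 0.3041] yawy -27.75 z [ 7.e-04  1.e-04 -1.e+00] q [ 0.06 -0.1   2.    0.    1.25  0.55] F [0.03 0.7  0.47] w 1.0 g 0.0
units [-3.153  4.365  3.606]
```

Call:
jog_arm(
  increments=[
    [[-0.65,0.87,0,0,0,0,1],[-0.65,0.87,0,0,0,0,1],[-0.65,0.87,0,0,0,0,1],[-0.65,0.87,0,0,0,0,1],[-0.55,0.88,0,0,0,0,1]],
  ],
)

```text
time: 3.85
tool_pos: [0.5518, -0.0895, 0.304]
tcp_rot: [2.69, 1.623, -0.0]
wrist_force: [1.1, 0.5, 0.6]
width: 1.001
grip_force: 0.0
```

Call:
jog_arm(
  increments=[
    [[0,0,0.6,0,0,0,1],[0,0,0.6,0,0,0,1],[0,0,0.4,0,0,0,1],[0,0,0,0,0,0,1],[0,0,0,0,0,0,1]],
  ],
)

```text
time: 4.27
tool_pos: [0.5509, -0.0872, 0.255]
tcp_rot: [-2.688, -1.622, 0.003]
wrist_force: [0.1, 0.6, 1.0]
width: 1.0
grip_force: 0.0
```

```bash
python3 -c "
from h import *
togo([.5523,-.0892,.196])
im,d=viewer.read_camera('side');cv2.imwrite('pics/s1.png',cv2.resize(im[120:312,170:426],None,fx=3,fy=3))"
```

```text
t 4.27 tcp [ 0.5509 -0.0872  0.255 ] yawy -27.78 z [-2.2e-03  5.0e-04 -1.0e+00] q [-0.2   0.08  1.91  0.    1.15  0.28] F [0.1  0.57 1.02] w 1.0 g 0.0
units [-0.035  0.077  1.966]
```

View pics/s1.png

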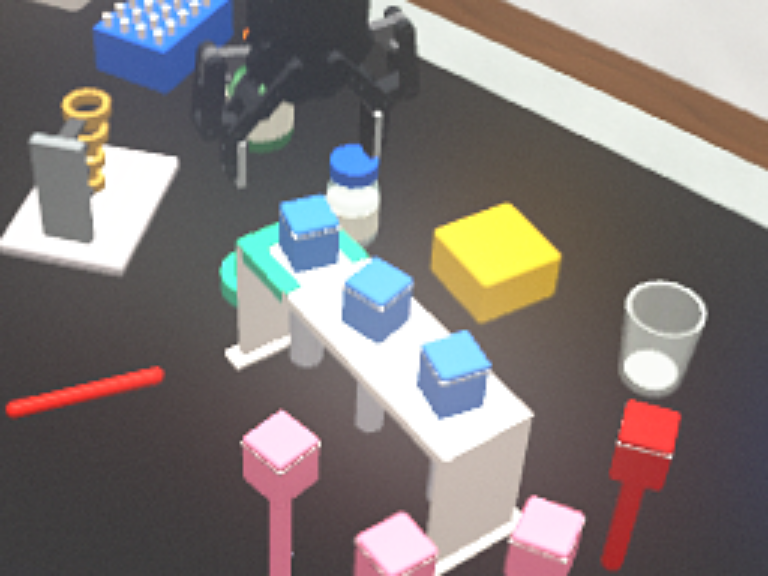

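The gripper straddles the taped head, which is at about (310,230) in the crop, and its closing line is clear of the neighbours. Next: descend and grip.

Call:
jog_arm(
  increments=[
    [[-0.03,0.07,0.5,0,0,0,1],[0,0,0.5,0,0,0,1],[0,0,0.5,0,0,0,1],[0,0,0.46,0,0,0,1],[0,0,0,0,0,0,1]],
  ],
)

```text
time: 4.73
tool_pos: [0.552, -0.0886, 0.1956]
tcp_rot: [-2.688, -1.623, 0.003]
wrist_force: [-1.4, -0.2, -0.6]
width: 0.996
grip_force: 0.0
```

Call:
jog_arm(
  increments=[
    [[0,0,0,0,0,0,-0.2],[0,0,0,0,0,0,-0.5],[0,0,0,0,0,0,-1],[0,0,0,0,0,0,-1],[0,0,0,0,0,0,-1]],
  ],
  force=30,
)

```text
time: 5.15
tool_pos: [0.5538, -0.0894, 0.1986]
tcp_rot: [2.689, 1.621, 0.003]
wrist_force: [-1.0, 1.3, 4.2]
width: 0.394
grip_force: 30.8
```

Call:
jog_arm(
  increments=[
    [[0,0,0,0,0,0,-1],[0,0,0,0,0,0,-1],[0,0,0,0,0,0,-1],[0,0,0,0,0,0,-1],[0,0,0,0,0,0,-1]],
  ],
)

```text
time: 5.57
tool_pos: [0.5538, -0.0894, 0.1986]
tcp_rot: [2.689, 1.621, 0.003]
wrist_force: [-1.1, 0.6, 6.2]
width: 0.393
grip_force: 31.0
```

```bash
python3 -c "
from h import *
togo([.5523,-.0892,.196])"
```

```text
t 5.57 tcp [ 0.5538 -0.0894  0.1986] yawy -27.83 z [ 2.1e-03 -3.0e-04 -1.0e+00] q [-0.2   0.14  1.96  0.    1.04  0.28] F [-1.08  0.56  6.15] w 0.393 g 31.0
units [-0.016 -0.048  0.086]
```

Call:
jog_arm(
  increments=[
    [[0,0,-0.2,0,0,0,-1],[0,0,-0.3,0,0,0,-1],[0,0,-0.4,0,0,0,-1],[0,0,-0.4,0,0,0,-1],[0,0,0,0,0,0,-1]],
  ],
)

```text
time: 5.98
tool_pos: [0.5549, -0.0897, 0.2399]
tcp_rot: [2.687, 1.62, 0.007]
wrist_force: [0.7, 0.2, 0.3]
width: 0.391
grip_force: 30.2
```

Call:
jog_arm(
  increments=[
    [[0,0,-0.5,0,0,0,-1],[0,0,-0.5,0,0,0,-1],[0,0,-0.5,0,0,0,-1],[0,0,-0.5,0,0,0,-1],[0,0,-0.5,0,0,0,-1]],
  ],
)

```text
time: 6.4
tool_pos: [0.553, -0.0893, 0.312]
tcp_rot: [2.69, 1.622, 0.0]
wrist_force: [0.1, -0.2, -0.3]
width: 0.393
grip_force: 30.3
```

Call:
jog_arm(
  increments=[
    [[0,0,-0.3,0,0,0,-1],[0,0,0,0,0,0,-1],[0,0,0,0,0,0,-1],[0,0,0,0,0,0,-1],[0,0,0,0,0,0,-1]],
  ],
)

```text
time: 6.82
tool_pos: [0.5524, -0.0892, 0.3186]
tcp_rot: [-2.689, -1.621, 0.003]
wrist_force: [1.1, -0.5, -1.6]
width: 0.392
grip_force: 30.4
```

Run:
```python
from m import *
togo([.578,.1768,.318])
for n in('top','side'):
    im,d=viewer.read_camera(n);P=cloud(n,d);hsv=cv2.cvtColor(im,cv2.COLOR_BGR2HSV)
    m=(hsv[...,0]>95)&(hsv[...,0]<125)&(hsv[...,1]>80)&(P[...,2]>.2)&(abs(P[...,0]-.552)<.05)&(abs(P[...,1]+.09)<.05)
    q=P[m];print(n,len(q),q.mean(0).round(4) if len(q) else '',q.min(0),q.max(0))
    if n=='side': cv2.imwrite('pics/s2.png',cv2.resize(im[60:316,170:426],None,fx=2.3,fy=2.3))
```

```text
t 6.82 tcp [ 0.5524 -0.0892  0.3186] yawy -27.83 z [-2.4e-03  5.0e-04 -1.0e+00] q [-0.2   0.04  1.83  0.    1.27  0.28] F [ 1.08 -0.49 -1.59] w 0.392 g 30.4
units [ 8.24  -3.384  0.022]
top 30 [ 0.5299 -0.0842  0.5541] [ 0.50844108 -0.1072913   0.36691936] [ 0.60016523 -0.05313267  0.62010078]
side 405 [ 0.5449 -0.0995  0.2614] [ 0.50371237 -0.11324929  0.23459269] [ 0.57389606 -0.05181105  0.32602639]
```

View pics/s2.png

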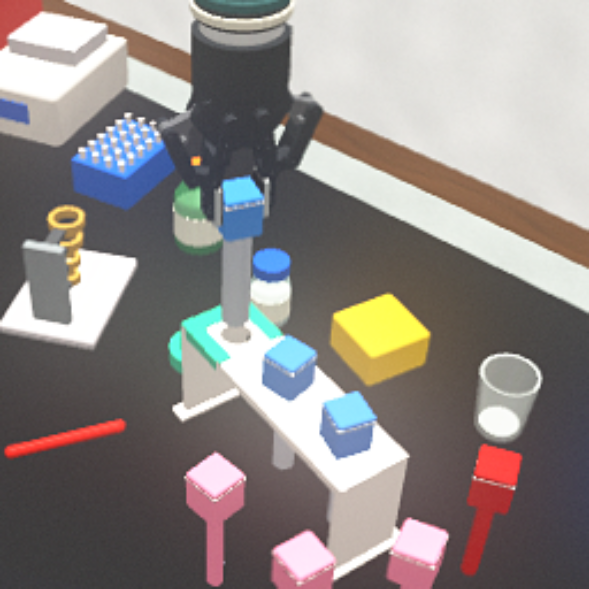

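The pestle is lifted clear, with its head at about (241,208) and its foot above the slot at about (238,335) in the crop. I'll measure shank width, axis and height.

```bash
cat > sh.py <<'E'
from m import *
def shank(cx,cy,zlo=.15,zhi=.22,head=True):
    im,d=viewer.read_camera('side');P=cloud('side',d)
    near=(np.hypot(P[...,0]-cx,P[...,1]-cy)<.03)
    m=near&(P[...,2]>zlo)&(P[...,2]<zhi)
    o,_=ray('side',250,190); out=[]
    for v in np.unique(np.where(m)[0]):
        us=np.where(m[v])[0]
        if len(us)<5: continue
        a,b=us.min(),us.max(); dep=np.median(d[v,us]); p=viewer.camera_params('side')
        w=(b-a+1)*dep/p['fx']; um=(a+b)/2
        q=P[v,int(round(um))]; out.append([v,um,w*1000,*q])
    out=np.array(out)
    print('width mm',np.median(out[:,2]).round(1),'rows',len(out))
    # axis points: surface pt pushed by radius along horizontal ray
    dirh=out[:,3:5]-o[:2]; dirh/=np.linalg.norm(dirh,axis=1)[:,None]
    r=np.median(out[:,2])/2000
    ax=out[:,3:5]+dirh*r; z=out[:,5]
    fx=np.polyfit(z,ax[:,0],1);fy=np.polyfit(z,ax[:,1],1)
    print('slope dx/dz,dy/dz',fx[0].round(4),fy[0].round(4))
    for zz in(.135,.255): print('axis at z',zz,np.polyval(fx,zz).round(4),np.polyval(fy,zz).round(4))
    hsv=cv2.cvtColor(im,cv2.COLOR_BGR2HSV)
    b=near&(hsv[...,0]>95)&(hsv[...,0]<125)&(hsv[...,1]>80); print('blue z pct',np.percentile(P[b][:,2],[1,3,97,99]).round(4))
    g=near&~b&(P[...,2]<zlo+.05)&(P[...,2]>.118); print('lowest shank z',np.percentile(P[g][:,2],[0,1,2]).round(4) if g.any() else '')
if __name__=='__main__':
    import sys; shank(*map(float,sys.argv[1:]))
E
python3 sh.py .5524 -.0892 .15 .22
```

```text
width mm 25.3 rows 28
slope dx/dz,dy/dz -0.0038 0.0023
axis at z 0.135 0.5524 -0.089
axis at z 0.255 0.552 -0.0887
blue z pct [0.2369 0.2387 0.2753 0.276 ]
lowest shank z [0.118  0.1183 0.1186]
```

Shank width is about 25 mm, so ring 2 (22.5 mm bore) is its stop and the head should end at about z = 0.200. Next I'll carry it over the gauge.

Call:
jog_arm(
  increments=[
    [[0.3,-0.12,0,0,0,0,-1],[0.6,-0.25,0,0,0,0,-1],[0.7,-0.29,0,0,0,0,-1],[0.7,-0.29,0,0,0,0,-1],[0.7,-0.29,0,0,0,0,-1]],
  ],
)

```text
time: 7.38
tool_pos: [0.5621, 0.0091, 0.3198]
tcp_rot: [-2.69, -1.621, 0.0]
wrist_force: [-0.9, 0.1, -0.7]
width: 0.391
grip_force: 30.3
```

Call:
jog_arm(
  increments=[
    [[0.7,-0.29,0,0,0,0,-1],[0.7,-0.29,0,0,0,0,-1],[0.7,-0.29,0,0,0,0,-1],[0.7,-0.29,0,0,0,0,-1],[0.7,-0.29,0,0,0,0,-1]],
  ],
)

```text
time: 7.8
tool_pos: [0.5724, 0.1227, 0.3199]
tcp_rot: [-2.69, -1.622, 0.0]
wrist_force: [0.8, -0.2, -1.5]
width: 0.396
grip_force: 30.3
```

Call:
jog_arm(
  increments=[
    [[0.7,-0.29,0,0,0,0,-1],[0.6,-0.25,0,0,0,0,-1],[0.3,-0.12,0,0,0,0,-1],[0.14,-0.04,0,0,0,0,-1],[0,0,0,0,0,0,-1]],
  ],
)

```text
time: 8.22
tool_pos: [0.5784, 0.1776, 0.3198]
tcp_rot: [-2.689, -1.624, 0.001]
wrist_force: [0.2, -0.7, -1.7]
width: 0.393
grip_force: 30.3
```

Run:
```python
from sh import *
togo([.578,.1768,.2906+.003])
s=read_state();print(s['torque'].round(3))
shank(s['tool_pos'][0],s['tool_pos'][1],.15,.22)
```

```text
t 8.22 tcp [0.5784 0.1776 0.3198] yawy -27.75 z [-4.e-04 -2.e-04 -1.e+00] q [ 0.26  0.12  1.74 -0.    1.28  0.74] F [ 0.24 -0.67 -1.65] w 0.393 g 30.3
units [-0.029  0.002  0.873]
[-0.019  0.     0.029]
width mm 23.2 rows 27
slope dx/dz,dy/dz 0.0035 0.0159
axis at z 0.135 0.577 0.1756
axis at z 0.255 0.5774 0.1775
blue z pct [0.2377 0.2391 0.2762 0.2766]
lowest shank z [0.1345 0.1358 0.1369]
```

Call:
jog_arm(
  increments=[
    [[-0.01,-0.02,0.25,0,0,0,-1],[0,0,0.25,0,0,0,-1],[0,0,0.25,0,0,0,-1],[0,0,0.15,0,0,0,-1],[0,0,0,0,0,0,-1]],
  ],
)

```text
time: 8.68
tool_pos: [0.5768, 0.1759, 0.2907]
tcp_rot: [-2.69, -1.62, 0.006]
wrist_force: [-0.6, -0.2, -2.4]
width: 0.392
grip_force: 30.3
```

Run:
```python
from sh import *
togo([.578,.1767,.285])
s=read_state();print(s['torque'].round(3))
a=[]
for n in('side','top'):
    im,d=viewer.read_camera(n)
    c=(160,240,100,190) if n=='side' else (160,230,170,240)
    a.append(cv2.resize(im[c[2]:c[3],c[0]:c[1]],(400,int(400*(c[3]-c[2])/(c[1]-c[0]))),interpolation=cv2.INTER_CUBIC)[:400])
cv2.imwrite('pics/s3.png',np.hstack(a))
```

```text
t 8.68 tcp [0.5768 0.1759 0.2907] yawy -27.88 z [-0.0036 -0.001  -1.    ] q [ 0.25  0.14  1.78 -0.    1.23  0.74] F [-0.62 -0.18 -2.45] w 0.392 g 30.3
units [0.042 0.022 0.189]
[-0.017  0.006 -0.02 ]
```

View pics/s3.png

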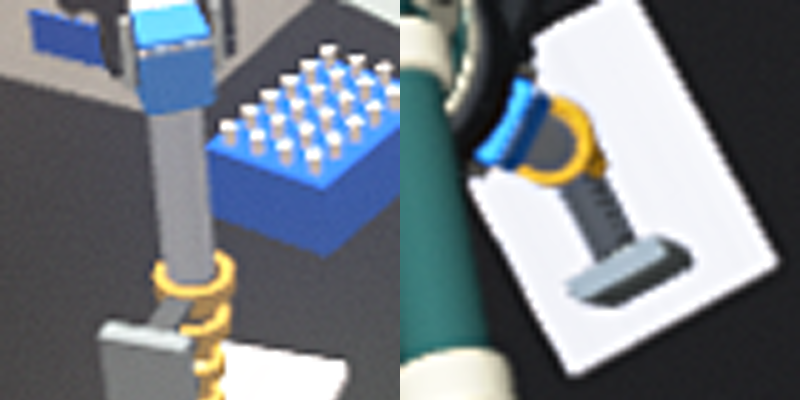

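The shank foot sits just above the top ring, about 1 px left of centre in the side view (foot about (190,280), ring about (195,280)). I'll correct slightly and feel down.

Call:
jog_arm(
  increments=[
    [[0.03,0.03,0,0,0,0,-1],[0,0,0.08,0,0,0,-1],[0,0,0.08,0,0,0,-1],[0,0,0.08,0,0,0,-1],[0,0,0,0,0,0,-1]],
  ],
)

```text
time: 9.2
tool_pos: [0.5787, 0.1771, 0.2852]
tcp_rot: [-2.69, -1.622, 0.002]
wrist_force: [-0.9, -1.1, -2.9]
width: 0.396
grip_force: 30.3
```

```bash
python3 -c "
from h import *
togo([.578,.1767,.28]);print(read_state()['torque'].round(3))"
```

```text
t 9.2 tcp [0.5787 0.1771 0.2852] yawy -27.82 z [-1.e-03 -3.e-04 -1.e+00] q [ 0.26  0.15  1.78 -0.    1.22  0.74] F [-0.86 -1.09 -2.9 ] w 0.396 g 30.3
units [-0.024 -0.015  0.174]
[0.013 0.009 0.063]
```

Call:
jog_arm(
  increments=[
    [[0,0,0.07,0,0,0,-1],[0,0,0.07,0,0,0,-1],[0,0,0,0,0,0,-1],[0,0,0,0,0,0,-1],[0,0,0,0,0,0,-1]],
  ],
)

```text
time: 9.62
tool_pos: [0.5791, 0.1771, 0.2817]
tcp_rot: [2.69, 1.622, 0.0]
wrist_force: [0.5, 0.5, 0.1]
width: 0.391
grip_force: 30.3
```

```bash
python3 -c "
from h import *
togo([.578,.1767,.28]);print(read_state()['torque'].round(3))"
```

```text
t 9.62 tcp [0.5791 0.1771 0.2817] yawy -27.83 z [ 0. -0. -1.] q [ 0.26  0.15  1.78 -0.    1.21  0.74] F [0.55 0.54 0.1 ] w 0.391 g 30.3
units [-0.03  -0.024  0.057]
[-0.025 -0.005 -0.031]
```

Call:
jog_arm(
  increments=[
    [[0,0,0.07,0,0,0,-1],[0,0,0.07,0,0,0,-1],[0,0,0,0,0,0,-1],[0,0,0,0,0,0,-1],[0,0,0,0,0,0,-1]],
  ],
)

```text
time: 10.03
tool_pos: [0.579, 0.1771, 0.2774]
tcp_rot: [-2.69, -1.622, 0.0]
wrist_force: [0.6, -0.7, -0.4]
width: 0.398
grip_force: 30.3
```

Run:
```python
from sh import *
togo([.578,.1767,.28])
s=read_state();print(s['torque'].round(3))
shank(s['tool_pos'][0],s['tool_pos'][1],.13,.18)
```

```text
t 10.03 tcp [0.579  0.1771 0.2774] yawy -27.83 z [-1.e-04 -0.e+00 -1.e+00] q [0.26 0.15 1.79 0.   1.2  0.74] F [ 0.55 -0.66 -0.37] w 0.398 g 30.3
units [-0.028 -0.023 -0.086]
[ 0.083  0.025 -0.003]
width mm 23.7 rows 17
slope dx/dz,dy/dz 0.0422 -0.0206
axis at z 0.135 0.5761 0.1769
axis at z 0.255 0.5811 0.1744
blue z pct [0.1949 0.1963 0.2352 0.2389]
lowest shank z [0.118  0.12   0.1203]
```

Head centre is at about 0.2155 m, so the foot is already inside the top ring with no resistance. Continuing down slowly.

Call:
jog_arm(
  increments=[
    [[0,0,0.08,0,0,0,-1],[0,0,0.08,0,0,0,-1],[0,0,0.08,0,0,0,-1],[0,0,0.08,0,0,0,-1],[0,0,0,0,0,0,-1]],
  ],
)

```text
time: 10.5
tool_pos: [0.5786, 0.177, 0.2669]
tcp_rot: [-2.69, -1.622, 0.002]
wrist_force: [0.1, -0.1, -1.0]
width: 0.389
grip_force: 30.3
```

```bash
python3 -c "
from h import *
togo([.578,.1767,.262]);print(read_state()['torque'].round(3))"
```

```text
t 10.5 tcp [0.5786 0.177  0.2669] yawy -27.83 z [-1.4e-03 -4.0e-04 -1.0e+00] q [0.26 0.16 1.8  0.   1.18 0.74] F [ 0.06 -0.11 -1.03] w 0.389 g 30.3
units [-0.019 -0.013  0.164]
[ 0.003  0.008 -0.026]
```

Call:
jog_arm(
  increments=[
    [[0,0,0.06,0,0,0,-1],[0,0,0.06,0,0,0,-1],[0,0,0.06,0,0,0,-1],[0,0,0,0,0,0,-1],[0,0,0,0,0,0,-1]],
  ],
)

```text
time: 10.92
tool_pos: [0.5792, 0.1773, 0.2635]
tcp_rot: [2.69, 1.622, 0.001]
wrist_force: [-1.6, -0.1, 4.9]
width: 0.393
grip_force: 31.0
```

Run:
```python
from sh import *
togo([.578,.1767,.262])
s=read_state();print(s['torque'].round(3))
shank(s['tool_pos'][0],s['tool_pos'][1],.125,.17)
```

```text
t 10.92 tcp [0.5792 0.1773 0.2635] yawy -27.83 z [ 8.e-04  4.e-04 -1.e+00] q [0.26 0.16 1.8  0.   1.18 0.74] F [-1.59 -0.11  4.91] w 0.393 g 31.0
units [-0.037 -0.027  0.052]
[-0.05   0.466  0.001]
width mm 25.8 rows 16
slope dx/dz,dy/dz -0.0152 0.0238
axis at z 0.135 0.5783 0.1771
axis at z 0.255 0.5765 0.18
blue z pct [0.1814 0.182  0.222  0.2267]
lowest shank z [0.1183 0.1185 0.1189]
```

Contact at about 5 N with the head at about 0.201 m. To confirm it's the stopping ring and not a caught rim, I'll ease sideways under this light push.

Call:
jog_arm(
  increments=[
    [[0.05,0,0,0,0,0,-1],[0.05,0,0,0,0,0,-1],[0.03,0,0,0,0,0,-1],[0,0,0,0,0,0,-1],[0,0,0,0,0,0,-1]],
  ],
)

```text
time: 11.38
tool_pos: [0.5808, 0.1801, 0.2635]
tcp_rot: [2.69, 1.622, -0.001]
wrist_force: [-2.8, -1.0, 6.9]
width: 0.391
grip_force: 31.4
```

Call:
jog_arm(
  increments=[
    [[-0.07,0,0,0,0,0,-1],[-0.07,0,0,0,0,0,-1],[-0.07,0,0,0,0,0,-1],[-0.05,0,0,0,0,0,-1],[0,0,0,0,0,0,-1]],
  ],
)

```text
time: 11.8
tool_pos: [0.578, 0.1745, 0.2636]
tcp_rot: [-2.69, -1.621, -0.006]
wrist_force: [0.7, 4.5, 4.2]
width: 0.393
grip_force: 31.2
```

Call:
jog_arm(
  increments=[
    [[0.07,0.05,0,0,0,0,-1],[0.06,0.05,0,0,0,0,-1],[0,0.03,0,0,0,0,-1],[0,0,0,0,0,0,-1],[0,0,0,0,0,0,-1]],
  ],
)

```text
time: 12.22
tool_pos: [0.5808, 0.1756, 0.2634]
tcp_rot: [-2.688, -1.621, 0.006]
wrist_force: [-6.5, 3.4, 12.1]
width: 0.398
grip_force: 32.5
```

Call:
jog_arm(
  increments=[
    [[0,-0.07,0,0,0,0,-1],[0,-0.07,0,0,0,0,-1],[0,-0.07,0,0,0,0,-1],[0,-0.05,0,0,0,0,-1],[0,0,0,0,0,0,-1]],
  ],
)

```text
time: 12.63
tool_pos: [0.577, 0.1777, 0.2634]
tcp_rot: [2.686, 1.621, 0.004]
wrist_force: [3.6, -2.7, 5.4]
width: 0.388
grip_force: 31.4
```

Call:
jog_arm(
  increments=[
    [[0,0.07,0,0,0,0,-1],[0,0.06,0,0,0,0,-1],[0,0,0,0,0,0,-1],[0,0,0,0,0,0,-1],[0,0,0,0,0,0,-1]],
  ],
)

```text
time: 13.05
tool_pos: [0.5785, 0.177, 0.2633]
tcp_rot: [-2.69, -1.621, 0.002]
wrist_force: [-1.5, 0.4, 9.7]
width: 0.396
grip_force: 32.0
```

Run:
```python
from sh import *
togo([.578,.1767,.262])
s=read_state();print(s['torque'].round(3))
shank(s['tool_pos'][0],s['tool_pos'][1],.125,.17)
```

```text
t 13.05 tcp [0.5785 0.177  0.2633] yawy -27.84 z [-1.7e-03 -2.0e-04 -1.0e+00] q [0.26 0.16 1.8  0.   1.18 0.74] F [-1.52  0.43  9.74] w 0.396 g 32.0
units [-0.017 -0.01   0.044]
[-0.087  0.587  0.016]
width mm 25.8 rows 16
slope dx/dz,dy/dz 0.0551 -0.0298
axis at z 0.135 0.5757 0.1776
axis at z 0.255 0.5823 0.174
blue z pct [0.1808 0.1823 0.2209 0.2222]
lowest shank z [0.1181 0.1186 0.1188]
```

Side forces rise in all four directions and it never drops, so it is on the stopping ring. Now I'll ease the push and release.

Call:
jog_arm(
  increments=[
    [[0,0,-0.06,0,0,0,-1],[0,0,0,0,0,0,-1],[0,0,0,0,0,0,-0.1],[0,0,0,0,0,0,0.1],[0,0,0,0,0,0,0.3]],
  ],
  force=20,
)

```text
time: 13.52
tool_pos: [0.5785, 0.1769, 0.2633]
tcp_rot: [-2.69, -1.622, 0.003]
wrist_force: [-0.5, 0.5, 1.0]
width: 0.651
grip_force: 0.0
```

Call:
jog_arm(
  increments=[
    [[0,0,0,0,0,0,0.6],[0,0,0,0,0,0,1],[0,0,0,0,0,0,1],[0,0,0,0,0,0,1],[0,0,0,0,0,0,1]],
  ],
)

```text
time: 13.93
tool_pos: [0.5791, 0.1772, 0.2643]
tcp_rot: [2.69, 1.622, 0.0]
wrist_force: [-0.3, 0.0, 0.0]
width: 1.001
grip_force: 0.0
```

Run:
```python
from sh import *
togo([.578,.1767,.36])
shank(.578,.1767,.125,.17)
```

```text
t 13.93 tcp [0.5791 0.1772 0.2643] yawy -27.83 z [ 1.e-04 -0.e+00 -1.e+00] q [ 0.26  0.16  1.8  -0.    1.18  0.74] F [-0.3   0.04  0.05] w 1.001 g 0.0
units [-0.03  -0.024 -3.19 ]
width mm 23.9 rows 15
slope dx/dz,dy/dz 0.0393 -0.0537
axis at z 0.135 0.5763 0.1785
axis at z 0.255 0.581 0.1721
blue z pct [0.1806 0.1826 0.2208 0.2213]
lowest shank z [0.1183 0.1186 0.1192]
```

Released and stable. Retreating straight up, then one last look.

Call:
jog_arm(
  increments=[
    [[0,0,-0.3,0,0,0,1],[0,0,-0.6,0,0,0,1],[0,0,-0.8,0,0,0,1],[0,0,-0.8,0,0,0,1],[0,0,-0.5,0,0,0,1]],
  ],
)

```text
time: 14.4
tool_pos: [0.5798, 0.1773, 0.358]
tcp_rot: [2.69, 1.621, 0.006]
wrist_force: [1.0, -0.2, 1.6]
width: 1.0
grip_force: 0.0
```

Call:
jog_arm(
  increments=[
    [[0,0,0,0,0,0,1],[0,0,0,0,0,0,1],[0,0,0,0,0,0,1],[0,0,0,0,0,0,1],[0,0,0,0,0,0,1]],
  ],
)

```text
time: 14.82
tool_pos: [0.5784, 0.177, 0.3523]
tcp_rot: [-2.69, -1.622, 0.005]
wrist_force: [0.5, 0.1, 0.4]
width: 0.998
grip_force: 0.0
```

Run:
```python
from sh import *
togo([.578,.1767,.36])
shank(.578,.1767,.125,.17)
im,d=viewer.read_camera('side');cv2.imwrite('pics/end.png',im)
```

```text
t 14.82 tcp [0.5784 0.177  0.3523] yawy -27.83 z [-3.1e-03 -8.0e-04 -1.0e+00] q [ 0.26  0.11  1.7  -0.    1.34  0.74] F [0.47 0.1  0.45] w 0.998 g 0.0
units [-0.014 -0.007 -0.255]
width mm 23.8 rows 16
slope dx/dz,dy/dz 0.099 -0.0181
axis at z 0.135 0.5748 0.1774
axis at z 0.255 0.5866 0.1752
blue z pct [0.1801 0.1825 0.221  0.2215]
lowest shank z [0.1181 0.1186 0.1188]
```

View pics/end.png

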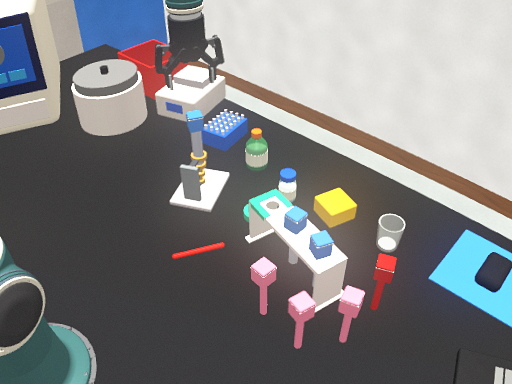

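The pestle stands in the gauge with its head at about (196,121), the gripper is clear above it, and the other two hang in the rack at (296,219) and (320,244).

```bash
python3 -c "
from h import *
print(bot.finish_job())"
```

```text
the job is handed in; nothing more can be done
None
```

The pestle from the taped slot (shank about 25.5 mm) went through the top ring without catching and rests released on the second ring, with its head at about 0.20 m; everything else was left in place, and I handed the job in at about 15 s, though no verdict was returned.

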